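Refit the die base of a crimping press

TASK

Refit the crimping press's die base: lift the worn black sleeves off its posts into the red scrap tray, and push every blue or yellow sleeve on the bench, flange down and fully home, onto a post of its own colour. Only when all that is done, take the mallet and with it knock the lock pin that has the green tag beside it fully down, until its head sits on the housing. Leave the red-tagged pin up, stand the mallet back on its head wholly on the black mat, and do not disturb the other things on the bench; never press a pin with the bare gripper.

Things in the scene. Friction and masses are not known exactly. Their poses are not given: they have to be found in the camera images.
- die_plate: fixed aluminium die base on the bench, 190 (x) x 320 (y) x 20 thick, carrying four posts (at x, y = +-50, +-50) and two lock pins (at x = 0, y = +-135); origin: centre of its underside
- post_blue_1 (a point): blue post on the die plate, seen by its blue tip and the blue ring round its foot; this point: centre of its foot, on the plate's top face. The post stands 45 high, 30 diameter, the top 11 tapering to 20; axes as the die plate
- post_blue_2 (a point): blue post on the die plate, seen by its blue tip and the blue ring round its foot; this point: centre of its foot, on the plate's top face. The post stands 45 high, 30 diameter, the top 11 tapering to 20; axes as the die plate
- post_yellow_1 (a point): yellow post on the die plate, seen by its yellow tip and the yellow ring round its foot; this point: centre of its foot, on the plate's top face. The post stands 45 high, 20 diameter, the top 11 tapering to 10; axes as the die plate
- post_yellow_2 (a point): yellow post on the die plate, seen by its yellow tip and the yellow ring round its foot; this point: centre of its foot, on the plate's top face. The post stands 45 high, 20 diameter, the top 11 tapering to 10; axes as the die plate
- sleeve_blue_1: blue guide sleeve standing on its flange, through bore along its z; origin: centre of its underside (flange face), z up. 70 tall in all: flange 70 diameter x 8 thick at the bottom, above it a plain barrel 44 diameter, bore 33 (fits the blue posts); 0.16 kg; may be absent
- sleeve_blue_2: blue guide sleeve standing on its flange, through bore along its z; origin: centre of its underside (flange face), z up. 70 tall in all: flange 70 diameter x 8 thick at the bottom, above it a plain barrel 44 diameter, bore 33 (fits the blue posts); 0.16 kg; may be absent
- sleeve_yellow_1: yellow guide sleeve standing on its flange, through bore along its z; origin: centre of its underside (flange face), z up. 70 tall in all: flange 70 diameter x 8 thick at the bottom, above it a plain barrel 38 diameter, bore 23 (fits the yellow posts); 0.16 kg; may be absent
- sleeve_yellow_2: yellow guide sleeve standing on its flange, through bore along its z; origin: centre of its underside (flange face), z up. 70 tall in all: flange 70 diameter x 8 thick at the bottom, above it a plain barrel 38 diameter, bore 23 (fits the yellow posts); 0.16 kg; may be absent
- worn_1: worn black sleeve without flange, 42 diameter, 60 tall, fitted over post_blue_1 at the start and resting on the plate; origin: centre of its underside, z along its bore; 0.09 kg; may be absent
- worn_2: worn black sleeve without flange, 42 diameter, 60 tall, fitted over post_blue_2 at the start and resting on the plate; origin: centre of its underside, z along its bore; 0.09 kg; may be absent
- worn_3: worn black sleeve without flange, 42 diameter, 60 tall, fitted over post_yellow_1 at the start and resting on the plate; origin: centre of its underside, z along its bore; 0.09 kg; may be absent
- worn_4: worn black sleeve without flange, 42 diameter, 60 tall, fitted over post_yellow_2 at the start and resting on the plate; origin: centre of its underside, z along its bore; 0.09 kg; may be absent
- scrap_tray: fixed open red tray behind the die plate, 110 (x) x 260 (y) x 30 tall, walls and floor 4 thick; origin: centre of its underside
- pin_left: sprung lock pin at the plate's +y end: brass head 28 diameter x 8 thick on a spring, over a dark round housing 40 diameter whose top is 62 above the plate's underside; origin: centre of the head's top face, 85 above the plate's underside when up; it goes 15 down (about 8 N), where the head sits on the housing, and a catch keeps it wherever it is driven
- pin_right: sprung lock pin at the plate's -y end: brass head 28 diameter x 8 thick on a spring, over a dark round housing 40 diameter whose top is 62 above the plate's underside; origin: centre of the head's top face, 85 above the plate's underside when up; it goes 15 down (about 8 N), where the head sits on the housing, and a catch keeps it wherever it is driven
- tag_green: green disc 38 diameter x 5 on the die plate, 55 from the lock pin it belongs to (a like red disc lies beside the other pin); origin: centre of its underside
- mallet: mallet standing on its head: block head 44 x 44 x 80 tall, dark with an orange face at top and bottom, origin at the centre of the bottom face, z up; wooden handle level along its +x from x = 22 to 142, 22 wide (y) x 26 tall, its centre line 40 above the origin; 0.4 kg, balance point about 7 out from the head's axis towards the handle
- mallet_mat: black rubber mat fixed on the bench, 130 x 130 x 4, the mallet's place; origin: centre of its underside
- screwdriver: screwdriver lying on the bench, 200 long, red handle; not part of the job; origin: centre of its underside
- oil_bottle: amber oil bottle, 56 diameter, 100 tall; not part of the job; origin: centre of its underside
- grease_tin: steel grease tin, 56 diameter, 50 tall; not part of the job; origin: centre of its underside
- terminal_reel: white terminal reel lying flat, 100 diameter, 45 tall; not part of the job; origin: centre of its underside
- brush: brush lying on the bench, 200 long; not part of the job; origin: centre of its underside

How it is judged (in metres and radians):
On the way, in this order (a step that is already met when the one before it is completed fails the run):
1. every worn sleeve lies in the scrap tray and every new one is home on a post of its own colour while both lock pins are still up (x of worn_1 in the frame of scrap_tray between -0.055 and 0.055 m and y of worn_1 in the frame of scrap_tray between -0.13 and 0.13 m and z of each of worn_1, worn_2, worn_3, worn_4 in the frame of scrap_tray below 0.05 m and linear speed of each of worn_1, worn_2, worn_3, worn_4 below 0.03 m/s and x of worn_2 in the frame of scrap_tray between -0.055 and 0.055 m and y of worn_2 in the frame of scrap_tray between -0.13 and 0.13 m and x of worn_3 in the frame of scrap_tray between -0.055 and 0.055 m and y of worn_3 in the frame of scrap_tray between -0.13 and 0.13 m and x of worn_4 in the frame of scrap_tray between -0.055 and 0.055 m and y of worn_4 in the frame of scrap_tray between -0.13 and 0.13 m and ((horizontal distance between sleeve_blue_1 and post_blue_1 below 0.005 m and z of sleeve_blue_1 in the frame of post_blue_1 below 0.004 m and angle between sleeve_blue_1's own z axis and vertical below 0.08 rad) or (horizontal distance between sleeve_blue_1 and post_blue_2 below 0.005 m and z of sleeve_blue_1 in the frame of post_blue_2 below 0.004 m and angle between sleeve_blue_1's own z axis and vertical below 0.08 rad)) and ((horizontal distance between sleeve_blue_2 and post_blue_1 below 0.005 m and z of sleeve_blue_2 in the frame of post_blue_1 below 0.004 m and angle between sleeve_blue_2's own z axis and vertical below 0.08 rad) or (horizontal distance between sleeve_blue_2 and post_blue_2 below 0.005 m and z of sleeve_blue_2 in the frame of post_blue_2 below 0.004 m and angle between sleeve_blue_2's own z axis and vertical below 0.08 rad)) and ((horizontal distance between sleeve_yellow_1 and post_yellow_1 below 0.005 m and z of sleeve_yellow_1 in the frame of post_yellow_1 below 0.004 m and angle between sleeve_yellow_1's own z axis and vertical below 0.08 rad) or (horizontal distance between sleeve_yellow_1 and post_yellow_2 below 0.005 m and z of sleeve_yellow_1 in the frame of post_yellow_2 below 0.004 m and angle between sleeve_yellow_1's own z axis and vertical below 0.08 rad)) and ((horizontal distance between sleeve_yellow_2 and post_yellow_1 below 0.005 m and z of sleeve_yellow_2 in the frame of post_yellow_1 below 0.004 m and angle between sleeve_yellow_2's own z axis and vertical below 0.08 rad) or (horizontal distance between sleeve_yellow_2 and post_yellow_2 below 0.005 m and z of sleeve_yellow_2 in the frame of post_yellow_2 below 0.004 m and angle between sleeve_yellow_2's own z axis and vertical below 0.08 rad)) and z of each of pin_left, pin_right in the frame of die_plate above 0.081 m), for 0.2 s.
2. the green-tagged pin is fully down under the mallet (((horizontal distance between tag_green and pin_left below 0.1 m and z of pin_left in the frame of die_plate below 0.0725 m and contact force between mallet and pin_left above 1 N) or (horizontal distance between tag_green and pin_right below 0.1 m and z of pin_right in the frame of die_plate below 0.0725 m and contact force between mallet and pin_right above 1 N))).
At the end, for the whole second after the job is handed in: worn sleeves in the scrap tray; each new one flange down on a post of its colour (within 5 mm of axis, 4 mm of plate, 0.08 rad); green-tagged pin within 2.5 mm of down, red within 4 mm of up; mallet at rest upright on its head, within 47 mm of the mat centre along each side (x of worn_1 in the frame of scrap_tray between -0.055 and 0.055 m and y of worn_1 in the frame of scrap_tray between -0.13 and 0.13 m and z of each of worn_1, worn_2, worn_3, worn_4 in the frame of scrap_tray below 0.05 m and linear speed of each of worn_1, worn_2, worn_3, worn_4 below 0.03 m/s and x of worn_2 in the frame of scrap_tray between -0.055 and 0.055 m and y of worn_2 in the frame of scrap_tray between -0.13 and 0.13 m and x of worn_3 in the frame of scrap_tray between -0.055 and 0.055 m and y of worn_3 in the frame of scrap_tray between -0.13 and 0.13 m and x of worn_4 in the frame of scrap_tray between -0.055 and 0.055 m and y of worn_4 in the frame of scrap_tray between -0.13 and 0.13 m and ((horizontal distance between sleeve_blue_1 and post_blue_1 below 0.005 m and z of sleeve_blue_1 in the frame of post_blue_1 below 0.004 m and angle between sleeve_blue_1's own z axis and vertical below 0.08 rad) or (horizontal distance between sleeve_blue_1 and post_blue_2 below 0.005 m and z of sleeve_blue_1 in the frame of post_blue_2 below 0.004 m and angle between sleeve_blue_1's own z axis and vertical below 0.08 rad)) and ((horizontal distance between sleeve_blue_2 and post_blue_1 below 0.005 m and z of sleeve_blue_2 in the frame of post_blue_1 below 0.004 m and angle between sleeve_blue_2's own z axis and vertical below 0.08 rad) or (horizontal distance between sleeve_blue_2 and post_blue_2 below 0.005 m and z of sleeve_blue_2 in the frame of post_blue_2 below 0.004 m and angle between sleeve_blue_2's own z axis and vertical below 0.08 rad)) and ((horizontal distance between sleeve_yellow_1 and post_yellow_1 below 0.005 m and z of sleeve_yellow_1 in the frame of post_yellow_1 below 0.004 m and angle between sleeve_yellow_1's own z axis and vertical below 0.08 rad) or (horizontal distance between sleeve_yellow_1 and post_yellow_2 below 0.005 m and z of sleeve_yellow_1 in the frame of post_yellow_2 below 0.004 m and angle between sleeve_yellow_1's own z axis and vertical below 0.08 rad)) and ((horizontal distance between sleeve_yellow_2 and post_yellow_1 below 0.005 m and z of sleeve_yellow_2 in the frame of post_yellow_1 below 0.004 m and angle between sleeve_yellow_2's own z axis and vertical below 0.08 rad) or (horizontal distance between sleeve_yellow_2 and post_yellow_2 below 0.005 m and z of sleeve_yellow_2 in the frame of post_yellow_2 below 0.004 m and angle between sleeve_yellow_2's own z axis and vertical below 0.08 rad)) and ((horizontal distance between tag_green and pin_left below 0.1 m and z of pin_left in the frame of die_plate below 0.0725 m and z of pin_right in the frame of die_plate above 0.081 m) or (horizontal distance between tag_green and pin_right below 0.1 m and z of pin_right in the frame of die_plate below 0.0725 m and z of pin_left in the frame of die_plate above 0.081 m)) and x of mallet in the frame of mallet_mat between -0.047 and 0.047 m and y of mallet in the frame of mallet_mat between -0.047 and 0.047 m and z of mallet in the frame of mallet_mat below 0.009 m and angle between mallet's own z axis and vertical below 0.1 rad and linear speed of mallet below 0.02 m/s); the robot touches nothing.
It fails at once if the red-tagged pin is driven down ((not (horizontal distance between tag_green and pin_left below 0.1 m) and z of pin_left in the frame of die_plate below 0.079 m) or (not (horizontal distance between tag_green and pin_right below 0.1 m) and z of pin_right in the frame of die_plate below 0.079 m)).
It fails at once if the bare gripper presses a lock pin (contact force between the fingers and pin_left above 3 N or contact force between the fingers and pin_right above 3 N).
It fails at once if another thing on the bench is moved more than 60 mm or the bottle is knocked over (distance of any of screwdriver, oil_bottle, grease_tin, terminal_reel, brush from where it was at the start of the episode above 0.06 m or angle between oil_bottle's own z axis and vertical above 0.5 rad).
Of sleeve_blue_1, sleeve_blue_2, sleeve_yellow_1, sleeve_yellow_2 only 3 to 4 are there at a start; the rules pass over those that are not, and their reading is None.
Of worn_1, worn_2, worn_3, worn_4 only 1 to 3 are there at a start; the rules pass over those that are not, and their reading is None.
At some moment in a run one of sleeve_blue_1, sleeve_blue_2, sleeve_yellow_1, sleeve_yellow_2 may be knocked a few centimetres aside while the robot is not near it.
It also fails if it takes over 210 s, if anything falls off the work surface, if the arm or the gripper's body presses on something with over 40 N, if the wrist force passes 120 N, or if a joint passes its speed limit or range.

ROBOT

A 6-joint arm with a two-finger parallel gripper is mounted at the origin on the work surface. World frame = base frame: x ahead of the robot, y to its left, z up, the work surface at z = 0. Lengths are in mm, angles in rad, forces in N, time in s.
With the tool pointing down it reaches from about 350 to 875 mm from the base axis. Payload 4.2 kg.
Tool frame: the origin (TCP) lies at the very end of the fingers, on their centre line; the grasp point (between the pads) lies 19 mm behind it; z points along the fingers, y is the line along which they close (so a half turn about z gives the same grasp; the last joint's range is limited). The gripper opens to 85 mm and grips with 20 to 120 N. Pads are 22 mm wide; open, the fingers measure 114 mm over their backs; the gripper's body (76 mm by 85 mm) begins 54 mm behind the grasp point. The pads swing forward as they close: fully open they stand 13 mm farther back than shut.
Start: joints at [-0.977, 0.385, 0.008, 0, -1.194, -0.259], TCP at [205.377, -590.271, 231.312] pointing down, gripper open.
Joint ranges: [-3.14, 3.14], [-1.21, 2.06], [-1.07, 1.41], [-3.16, 2.05], [-2.99, -0.16], [-3.1, 3.1]. Speed limits (rad/s): [2.79, 2.79, 3.14, 3.14, 3.14, 3.14].

INTERFACE

Orientations are given as a unit quaternion [x, y, z, w].
In Python, from bench import monitor, get_image, camera_info, job_done gives the robot as it stands.
- The arm moves only by the tool send_rows, never from a script. Its argument "series" is a list of rows, each a list of 3 entries, a list of its own where there are three numbers: the shift along the tool's x, y, z in mm, then the turn, a rotation vector about the tool's x, y, z in rad, then the finger opening in mm, from 0 to 85.4. A call has 1 to 8 rows; each row shifts and turns the commanded pose from where the row before left it, along the tool's axes as they then stand; what a row does not reach is not made up. A row lasts 1/10 s, in which the tool goes at most 50 mm and 8.59 degrees, less where a joint would pass 70% of its speed; a pose out of reach is approached as far as the arm can. A call with a gripper value outside its range is refused whole. The fingers move at their own pace and stop on an object; the grip force is fixed at half the most. Time passes only in rows, so rows that do not move let the fingers close. It gives the time, the measured TCP pose, the force, the opening and the grip force at its end, in the units of the state.
- monitor.read_state(): the state, without advancing time (a new reading comes with each control period).
- get_image(name): name is "scene" or "top" or "wrist"; returns the picture (420x560x3 uint8, red, green, blue); there is no depth.
- camera_info(name): a dict with "intrinsics" (3x3 intrinsics, pixels), "dist_coeffs" ([k1, k2, p1, p2, k3] as OpenCV has them; the pictures are not rectified), "R" (3x3) and "t" (3): a world point X has camera coordinates R X + t. Camera axes: x right, y down, z forward; pixel columns grow to the right and rows downward; lengths in mm; the calibration is good to about 2 mm. A picture is of the moment at which its call begins: read the wrist's pose just before it. camera_info takes no time and is no camera call; for the wrist camera it gives the pose at the moment of the call.
- job_done(): hands the job in; it is judged then, once.
The state is a dict: "clock": time; "joints": joint angles; "joint_vel": joint speeds; "joint_efforts": joint torques, N m; "position": TCP position; "ee_rot": TCP orientation; "contact_force": force on the tool from outside, world axes, zero at the start; "wrist_torque": the same for the moment, N m; "gripper_width": finger opening in mm; "grasp_force": force on a finger pad.
Only numpy, scipy, OpenCV 4.12 (cv2) and the standard library are available. Lean on these libraries where they do the work, as an engineer would, in place of code of your own. Each camera call takes 0.05 s, during which the arm holds its last target. There are 200 camera calls.

## Working session

There is one attempt and no reset: what is moved stays moved. The work goes in short steps, Python scripts to look and compute and a tool call to move; the robot and the scene stay as the last step left them, time stands still between calls to the robot, and variables do not carry over. Pictures are saved under pics/ and viewed, at most 14 in all, crops included, and the job is handed in when it is done.

Besides the shell and the picture viewer there is one more tool, called after "Call:" by a JSON object that holds its "method" and its "body", one argument or row to a line. send_rows: Moves the arm, as the interface text tells. Its arguments: {"type":"object","properties":{"series":{"type":"array"}},"required":["series"]}

```bash
ls; mkdir -p pics; cat > h.py <<'E'
import numpy as np, cv2
from bench import monitor, get_image, camera_info, job_done
from scipy.spatial.transform import Rotation as Ro
def ray(ci,px):
    K=np.array(ci["intrinsics"],float);d=np.array(ci["dist_coeffs"],float)
    R=np.array(ci["R"]);t=np.array(ci["t"]).ravel()
    p=cv2.undistortPoints(np.array(px,float).reshape(-1,1,2),K,d).reshape(-1,2)
    v=np.c_[p,np.ones(len(p))]@R
    return -R.T@t,v
def onz(ci,px,z):
    c,v=ray(ci,px); return c+v*((z-c[2])/v[:,2])[:,None]
def proj(ci,X):
    R=np.array(ci["R"]);t=np.array(ci["t"]).ravel().astype(float)
    return cv2.projectPoints(np.array(X,float).reshape(-1,1,3),cv2.Rodrigues(R)[0],t,np.array(ci["intrinsics"],float),np.array(ci["dist_coeffs"],float))[0].reshape(-1,2)
def snap(n,f):
    ci=camera_info(n);im=get_image(n);np.save(f'pics/{f}.npy',im)
    cv2.imwrite(f'pics/{f}.png',im[:,:,::-1]);return ci,im
E
python3 - <<'E'
from h import *
for n in ("top","scene","wrist"):
    ci,im=snap(n,n+"0"); c=-np.array(ci["R"]).T@np.array(ci["t"]).ravel(); print(n,c.round(),np.array(ci["R"]).round(3).tolist(),np.array(ci["intrinsics"])[0,0])
s=monitor.read_state();print(s)
E
```

```text
pics
top [ 335.   69. 1307.] [[0.012, -1.0, 0.016], [-0.985, -0.015, -0.17], [0.171, -0.013, -0.985]] 477.38068629089946
scene [1072. -582. 1090.] [[0.783, 0.622, -0.008], [0.478, -0.609, -0.633], [-0.399, 0.491, -0.774]] 482.9681060054213
wrist [ 138. -614.  373.] [[-0.329, 0.944, 0.002], [0.906, 0.315, 0.282], [0.265, 0.095, -0.959]] 312.8835879195611
{'clock': 0.15, 'joints': array([-9.77382297e-01,  3.85358988e-01,  6.95410786e-03, -3.33139007e-04,
       -1.19402066e+00, -2.58638959e-01]), 'joint_vel': array([ 0.00069063, -0.0028155 ,  0.00497251,  0.00101319,  0.00046477,
        0.00034034]), 'joint_efforts': array([-4.26433007e-04, -3.92678547e+01,  1.88581234e+01,  4.18862522e+00,
       -3.41183229e-03,  5.22531693e-06]), 'position': array([ 205.23615963, -589.87694486,  230.49395035]), 'ee_rot': array([-1.66546359e-01,  9.86033277e-01,  8.05777747e-04, -1.95644304e-04]), 'contact_force': array([-0.14970385,  0.23253275, -1.14693682]), 'wrist_torque': array([-0.02042022,  0.02781265, -0.00348494]), 'grasp_force': 0.0, 'gripper_width': 85.38535539591028}
```

View pics/top0.png

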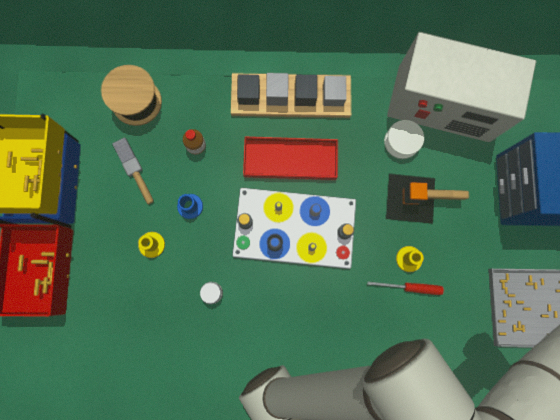

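View pics/scene0.png

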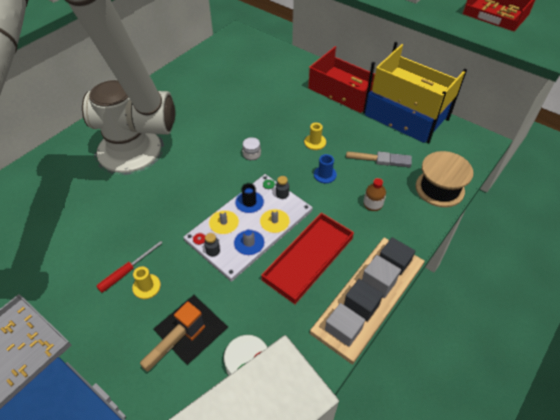

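The top view shows three new sleeves: blue at (190,206), yellow at (151,244) and yellow at (410,259). One worn sleeve sits on the blue post at (275,243). The green tag is at (243,243), beside the +y pin. The mallet is at (418,193), with its handle toward -y.

```bash
cat >> h.py <<'E'
def blobs(im,lo,hi,amin=60):
    hsv=cv2.cvtColor(im,cv2.COLOR_RGB2HSV);m=cv2.inRange(hsv,np.array(lo),np.array(hi))
    n,l,s,c=cv2.connectedComponentsWithStats(m); return m,l,[(i,s[i][4],c[i],s[i][:4]) for i in range(1,n) if s[i][4]>=amin]
COL=dict(yellow=((22,140,80),(35,255,255)),blue=((105,140,50),(122,255,255)),red=((0,150,80),(6,255,255)),green=((55,120,90),(80,255,255)),orange=((8,180,120),(18,255,255)),white=((0,0,150),(180,40,255)))
E
python3 - <<'E'
from h import *
for n in ("top","scene"):
    im=np.load(f'pics/{n}0.npy');ci=camera_info(n)
    for k,(lo,hi) in COL.items():
        m,l,b=blobs(im,lo,hi)
        for i,a,c,bb in b:
            cs,_=cv2.findContours((l==i).astype(np.uint8),0,1);h=cv2.convexHull(cs[0]);(ex)=cv2.minEnclosingCircle(h)
            hm=cv2.moments(h); hc=(hm['m10']/hm['m00'],hm['m01']/hm['m00'])
            print(n,k,a,np.round(hc,1),bb,'z0',onz(ci,hc,0)[0][:2].round(),'z20',onz(ci,hc,20)[0][:2].round(),'z80',onz(ci,hc,84)[0][:2].round())
E
```

```text
top yellow 5861 [ 29.9 163.3] [  0 114  64 100] z0 [674. 741.] z20 [668. 731.] z80 [652. 698.]
top yellow 630 [278.  207.1] [264 193  29  29] z0 [561.  53.] z20 [558.  53.] z80 [546.  54.]
top yellow 82 [243.6 218.7] [239 214  10  10] z0 [527. 147.] z20 [524. 146.] z80 [515. 142.]
top yellow 76 [347.4 229.3] [343 225  10  10] z0 [ 502. -139.] z20 [ 499. -136.] z80 [ 491. -126.]
top yellow 552 [151.  244.3] [138 232  27  26] z0 [453. 397.] z20 [451. 392.] z80 [445. 376.]
top yellow 652 [311.3 247.3] [297 233  30  30] z0 [450. -40.] z20 [449. -38.] z80 [443. -33.]
top yellow 557 [409.3 258.4] [396 246  28  26] z0 [ 424. -307.] z20 [ 423. -302.] z80 [ 418. -283.]
top yellow 93 [ 41.7 285.1] [ 35 278  16  16] z0 [342. 677.] z20 [342. 668.] z80 [341. 638.]
top blue 1714 [547.  173.2] [533 133  27  86] z0 [ 669. -699.] z20 [ 664. -688.] z80 [ 647. -650.]
top blue 1149 [ 63.7 183.6] [ 42 134  38  89] z0 [618. 645.] z20 [614. 636.] z80 [600. 608.]
top blue 386 [189.4 205.5] [178 194  25  24] z0 [562. 298.] z20 [558. 295.] z80 [547. 283.]
top blue 467 [314.4 210.7] [301 197  28  28] z0 [552. 
[... 9298 characters left out ...]
0 [694. 393.]
scene white 348 [135.2 162.7] [115 154  40  17] z0 [ 64. -28.] z20 [ 82. -39.] z80 [141. -71.]
scene white 3110 [247.2 224.7] [184 174 128 105] z0 [498.   4.] z20 [509.  -7.] z80 [543. -41.]
scene white 492 [382.2 269.8] [366 256  33  29] z0 [872. 110.] z20 [875.  97.] z80 [887.  56.]
scene white 392 [ 12.7 321.3] [  0 302  29  43] z0 [ 240. -571.] z20 [ 255. -572.] z80 [ 304. -572.]
scene white 617 [345.3 320. ] [328 304  36  33] z0 [874. -69.] z20 [877. -78.] z80 [ 889. -108.]
scene white 483 [ 13.1 354.1] [  0 333  32  47] z0 [ 314. -617.] z20 [ 328. -617.] z80 [ 372. -615.]
scene white 8569 [258.4 384.2] [169 335 170  85] z0 [ 806. -318.] z20 [ 811. -323.] z80 [ 827. -339.]
```

Call:
{"method": "send_rows", "body": {
  "series": [
    [[0, 0, 0], [0, 0, 0.112], 85],
    [[0, 0, 0], [0, 0, 0.112], 85],
    [[0, 0, 0], [0, 0, 0.112], 85],
    [[-18, 46, 0], [0, 0, 0], 85],
    [[-18, 46, 0], [0, 0, 0], 85],
    [[-18, 46, 0], [0, 0, 0], 85],
    [[-18, 46, 0], [0, 0, 0], 85],
    [[-18, 46, 0], [0, 0, 0], 85]
  ]
}}

```text
clock: 0.95
position: [295.8, -358.5, 231.1]
ee_rot: [0.001, 1.0, 0.0, -0.0]
contact_force: [2.0, -0.4, -0.3]
gripper_width: 84.7
grasp_force: 0.0
```

Call:
{"method": "send_rows", "body": {
  "series": [
    [[-18, 46, 0], [0, 0, 0], 85],
    [[-18, 46, 0], [0, 0, 0], 85],
    [[-18, 46, 0], [0, 0, 0], 85],
    [[-18, 46, 0], [0, 0, 0], 85],
    [[-18, 46, 0], [0, 0, 0], 85],
    [[-18, 46, 0], [0, 0, 0], 85],
    [[-18, 46, 0], [0, 0, 0], 85],
    [[0, 0, 0], [0, 0, 0], 85]
  ]
}}

```text
clock: 1.75
position: [423.9, -34.3, 231.4]
ee_rot: [-0.003, 1.0, 0.0, 0.001]
contact_force: [-0.2, -0.4, -0.3]
gripper_width: 84.9
grasp_force: 0.0
```

```bash
python3 - <<'E'
from h import *
s=monitor.read_state();print(s["clock"],s["position"].round(1),s["ee_rot"].round(4),s["joints"].round(2),s["contact_force"].round(1))
ci,im=snap("wrist","w1")
th=np.radians(-5.1);R=np.array([[np.cos(th),-np.sin(th)],[np.sin(th),np.cos(th)]])
for n,p in dict(bw=(-50,50),b=(50,-50),ya=(50,50),yb=(-50,-50)).items():
    q=np.array([504,6.5])+R@p; print(n,q.round(1),proj(ci,[[*q,20]]).round(1))
for k in ("blue","yellow"):
    for i,a,c,bb in blobs(im,*COL[k],150)[2]: print(k,a,c.round(1),bb,onz(ci,c,20)[0].round(1))
E
```

```text
1.75 [423.9 -34.3 231.4] [-3.1e-03  1.0e+00  2.0e-04  7.0e-04] [ 0.3   0.04 -0.45 -0.   -1.09 -1.87] [-0.2 -0.4 -0.3]
bw [458.6  60.7] [[359.1 213.2]]
b [549.4 -47.7] [[267.7 281.4]]
ya [558.2  51.9] [[345.9 287.9]]
yb [449.8 -38.9] [[275.  205.5]]
blue 2027 [354.4 204.9] [325 178  69  66] [448.5  54.4  20. ]
blue 349 [370.  224.9] [360 215  22  21] [473.2  75.   20. ]
blue 2330 [267.8 278.6] [236 252  64  57] [545.5 -47.7  20. ]
blue 2683 [531.2 288.4] [498 259  62  67] [559.  293.2  20. ]
yellow 3755 [ 43.2 181.9] [  0 150  85  60] [ 422.9 -308.3   20. ]
yellow 3409 [274.9 203.2] [241 170  69  68] [446.9 -38.9  20. ]
yellow 457 [187.8 258.4] [174 247  27  25] [ 518.4 -146.5   20. ]
yellow 2334 [343.7 285. ] [314 258  59  58] [554.   48.8  20. ]
yellow 511 [445.6 281.5] [433 269  27  25] [548.8 178.7  20. ]
```

View pics/w1.png

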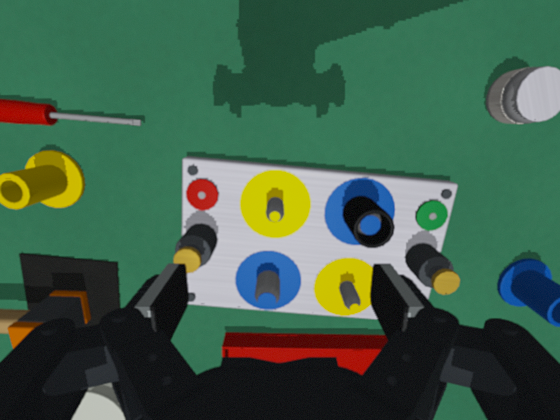

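The wrist view confirms there is one worn sleeve, with its top at (373,225), and that the other three posts are bare. The predicted post feet match the rings to about 2 mm. Next I'll take the worn sleeve.

Call:
{"method": "send_rows", "body": {
  "series": [
    [[-17, 47, 0], [0, 0, 0], 85],
    [[-18, 48, 20], [0, 0, 0], 85],
    [[0, 0, 45], [0, 0, 0], 85],
    [[0, 0, 45], [0, 0, 0], 85],
    [[0, 0, 40], [0, 0, 0], 85],
    [[0, 0, 35], [0, 0, 0], 85],
    [[0, 0, 0], [0, 0, 0], 40],
    [[0, 0, 0], [0, 0, 0], 30]
  ]
}}

```text
clock: 2.6
position: [455.8, 51.3, 48.5]
ee_rot: [0.001, 1.0, -0.0, -0.0]
contact_force: [-3.1, 6.7, 5.1]
gripper_width: 58.9
grasp_force: 4.7
```

Call:
{"method": "send_rows", "body": {
  "series": [
    [[0, 0, 0], [0, 0, 0], 20],
    [[0, 0, 0], [0, 0, 0], 20],
    [[0, 0, 0], [0, 0, 0], 20],
    [[0, 0, 0], [0, 0, 0], 20],
    [[0, 0, 0], [0, 0, 0], 20]
  ]
}}

```text
clock: 3.1
position: [456.8, 58.5, 51.8]
ee_rot: [0.0, 1.0, 0.005, 0.004]
contact_force: [-17.8, 34.5, 10.6]
gripper_width: 40.9
grasp_force: 59.4
```

Call:
{"method": "send_rows", "body": {
  "series": [
    [[-1, 3, -10], [0, 0, 0], 20],
    [[0, 0, -30], [0, 0, 0], 20],
    [[0, 0, -35], [0, 0, 0], 20],
    [[0, 0, -35], [0, 0, 0], 20],
    [[-40, -5, 0], [0, 0, 0], 20],
    [[-40, -5, 0], [0, 0, 0], 20],
    [[-40, -6, 0], [0, 0, 0], 20],
    [[-40, -6, 0], [0, 0, 0], 20]
  ]
}}

```text
clock: 3.9
position: [618.6, 32.1, 161.9]
ee_rot: [0.001, 1.0, 0.001, 0.003]
contact_force: [0.8, 0.3, -0.1]
gripper_width: 40.5
grasp_force: 63.9
```

Call:
{"method": "send_rows", "body": {
  "series": [
    [[-40, -10, 0], [0, 0, 0], 20],
    [[-38, -10, 0], [0, 0, 0], 20],
    [[0, 0, 0], [0, 0, 0], 20],
    [[0, 0, 0], [0, 0, 0], 20]
  ]
}}

```text
clock: 4.3
position: [694.8, 11.9, 159.8]
ee_rot: [0.001, 1.0, 0.0, 0.001]
contact_force: [-0.5, -0.8, -0.4]
gripper_width: 40.8
grasp_force: 63.9
```

```bash
python3 - <<'E'
from h import *
s=monitor.read_state();print(s["clock"],s["position"].round(1),s["ee_rot"].round(4),s["joints"].round(2),s["contact_force"].round(1))
ci,im=snap("wrist","w2")
for k in ("red",):
    m,l,b=blobs(im,*COL[k],800)
    for i,a,c,bb in b:
        cs,_=cv2.findContours((l==i).astype(np.uint8),0,1);q=cv2.approxPolyDP(cv2.convexHull(max(cs,key=len)),6,True)[:,0];print(k,a,q.tolist(),onz(ci,q,30).round()[:,:2].tolist())
im=np.load('pics/top0.npy');ci=camera_info("top")
m,l,b=blobs(im,*COL["red"],800)
for i,a,c,bb in b:
    cs,_=cv2.findContours((l==i).astype(np.uint8),0,1);q=cv2.boxPoints(cv2.minAreaRect(cs[0]));print(q.tolist(),onz(ci,q,30).round()[:,:2].tolist())
E
```

```text
4.3 [694.8  11.9 159.8] [1.4e-03 1.0e+00 3.0e-04 9.0e-04] [ 0.25  0.55  0.1  -0.   -1.12 -1.82] [-0.5 -0.8 -0.4]
red 30644 [[139, 143], [437, 146], [421, 260], [152, 258]] [[642.0, -108.0], [645.0, 148.0], [753.0, 148.0], [750.0, -109.0]]
[[242.84390258789062, 175.9951171875], [244.08975219726562, 136.1278076171875], [337.9668273925781, 139.06146240234375], [336.7209777832031, 178.92877197265625]] [[641.0, 151.0], [755.0, 150.0], [750.0, -111.0], [637.0, -107.0]]
[[-1.977325439453125, 314.9570007324219], [0.008029937744140625, 223.63058471679688], [60.08833312988281, 224.93667602539062], [58.10297775268555, 316.2630920410156]] [[266.0, 764.0], [501.0, 786.0], [499.0, 631.0], [263.0, 614.0]]
```

View pics/w2.png

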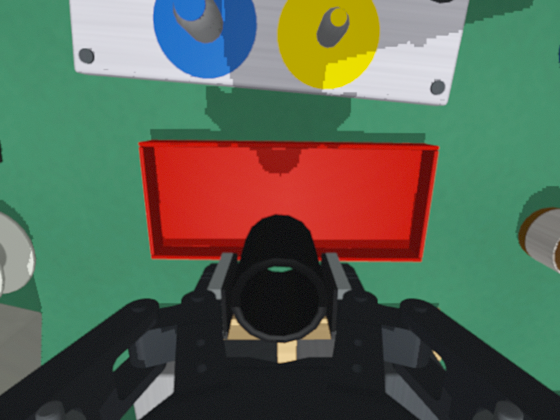

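The tray is centred at (697,20) and the worn sleeve hangs over it. I'll lower it and let go.

Call:
{"method": "send_rows", "body": {
  "series": [
    [[0, 0, 40], [0, 0, 0], 20],
    [[0, 0, 40], [0, 0, 0], 20],
    [[0, 0, 30], [0, 0, 0], 20],
    [[0, 0, 9], [0, 0, 0], 20],
    [[0, 0, 0], [0, 0, 0], 20],
    [[0, 0, 0], [0, 0, 0], 60],
    [[0, 0, 0], [0, 0, 0], 75],
    [[0, 0, 0], [0, 0, 0], 75]
  ]
}}

```text
clock: 5.15
position: [695.7, 13.0, 41.5]
ee_rot: [0.0, 1.0, 0.0, 0.002]
contact_force: [0.1, -0.1, 0.5]
gripper_width: 74.9
grasp_force: 0.0
```

Call:
{"method": "send_rows", "body": {
  "series": [
    [[0, 0, -30], [0, 0, 0], 85],
    [[0, 0, -50], [0, 0, 0], 85],
    [[0, 0, -50], [0, 0, 0], 85],
    [[0, 0, -20], [0, 0, 0], 85],
    [[30, 40, -10], [0, 0, 0], 85],
    [[30, 40, 0], [0, 0, 0], 85],
    [[30, 40, 0], [0, 0, 0], 85],
    [[30, 40, 0], [0, 0, 0], 85]
  ]
}}

```text
clock: 5.95
position: [574.2, 173.3, 200.4]
ee_rot: [0.001, 1.0, 0.001, 0.001]
contact_force: [1.0, 1.1, -0.2]
gripper_width: 85.2
grasp_force: 0.0
```

Call:
{"method": "send_rows", "body": {
  "series": [
    [[30, 40, 0], [0, 0, 0], 85],
    [[30, 40, 0], [0, 0, 0], 85],
    [[0, 20, 0], [0, 0, 0], 85],
    [[0, 0, 0], [0, 0, 0], 85]
  ]
}}

```text
clock: 6.35
position: [515.2, 275.0, 200.3]
ee_rot: [-0.001, 1.0, 0.001, 0.001]
contact_force: [0.0, 0.5, 0.6]
gripper_width: 85.1
grasp_force: 0.0
```

```bash
cat >> h.py <<'E'
def sleeve(n,col,ci,im,amin=1000):
    m,l,b=blobs(im,*COL[col],amin)
    for i,a,c,bb in b:
        print(col,a,c.round(),bb,'z8',onz(ci,c,8)[0].round(1))
E
python3 - <<'E'
from h import *
s=monitor.read_state();print(s["clock"],s["position"].round(1),s["ee_rot"].round(4),s["joints"].round(2),s["contact_force"].round(1))
ci,im=snap("wrist","w3")
print(proj(ci,[[558,297,0],[558,297,70]]).round())
sleeve(0,"blue",ci,im); sleeve(0,"yellow",ci,im)
E
```

```text
6.35 [515.2 275.  200.3] [-0.0015  1.      0.001   0.0013] [ 0.77  0.34 -0.14  0.   -1.09 -2.34] [0.  0.5 0.6]
[[298. 222.]
 [302. 246.]]
blue 4129 [ 68. 131.] [23 91 85 83] z8 [456.   54.5   8. ]
blue 1083 [  9. 223.] [  0 190  24  63] z8 [557.7 -33.7   8. ]
blue 3207 [298. 229.] [267 195  61  72] z8 [563.9 296.6   8. ]
blue 1638 [550. 313.] [532 237  28 126] z8 [675.7 617.9   8. ]
yellow 4208 [398. 128.] [360  93  82  69] z8 [451.7 398.6   8. ]
yellow 3467 [ 77. 224.] [ 39 191  75  70] z8 [558.7  45.8   8. ]
```

View pics/w3.png

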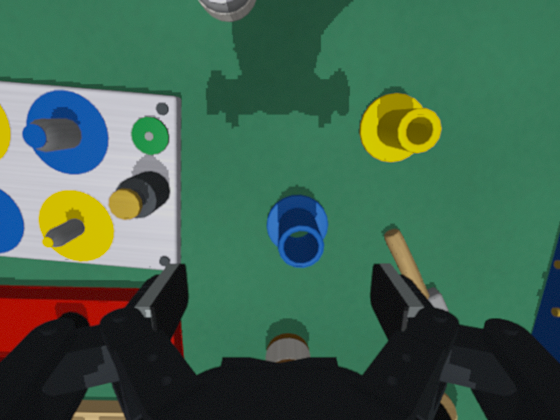

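The blue sleeve's rim centre is at (301,246), as predicted for (558,297). I'll take it now.

Call:
{"method": "send_rows", "body": {
  "series": [
    [[-43, 22, 0], [0, 0, 0], 85],
    [[0, 0, 40], [0, 0, 0], 85],
    [[0, 0, 45], [0, 0, 0], 85],
    [[0, 0, 45], [0, 0, 0], 85],
    [[0, 0, 37], [0, 0, 0], 85],
    [[0, 0, 0], [0, 0, 0], 60],
    [[0, 0, 0], [0, 0, 0], 46],
    [[0, 0, 0], [0, 0, 0], 36]
  ]
}}

```text
clock: 7.2
position: [560.6, 294.9, 34.9]
ee_rot: [0.001, 1.0, 0.002, 0.002]
contact_force: [-3.2, -3.0, 19.8]
gripper_width: 43.5
grasp_force: 45.6
```

Call:
{"method": "send_rows", "body": {
  "series": [
    [[0, 0, 0], [0, 0, 0], 25],
    [[0, 0, 0], [0, 0, 0], 25],
    [[0, 0, 0], [0, 0, 0], 25],
    [[0, 0, 0], [0, 0, 0], 25],
    [[0, 0, -30], [0, 0, 0], 25],
    [[0, 0, -40], [0, 0, 0], 25],
    [[0, 0, -40], [0, 0, 0], 25],
    [[0, 0, -30], [0, 0, 0], 25]
  ]
}}

```text
clock: 8.0
position: [558.4, 294.5, 175.1]
ee_rot: [0.0, 1.0, 0.001, 0.001]
contact_force: [1.1, 0.3, -0.7]
gripper_width: 43.3
grasp_force: 61.5
```

```bash
python3 - <<'E'
from h import *
s=monitor.read_state();print(s["clock"],s["position"].round(1),s["ee_rot"].round(4),s["gripper_width"],s["contact_force"].round(1))
ci,im=snap("wrist","w4")
p=s["position"]; print(proj(ci,[[p[0],p[1],p[2]-33],[p[0],p[1],p[2]+37]]).round())
sleeve(0,"blue",ci,im)
E
```

```text
8.0 [558.4 294.5 175.1] [5.e-04 1.e+00 1.e-03 1.e-03] 43.33481990376902 [ 1.1  0.3 -0.7]
[[279. 243.]
 [280. 312.]]
blue 4043 [32. 87.] [ 0 37 65 97] z8 [456.7  63.3   8. ]
blue 15341 [279. 267.] [221 186 117 164] z8 [641.8 294.4   8. ]
blue 1065 [552. 310.] [539 254  21  95] z8 [699.3 613.1   8. ]
```

View pics/w4.png

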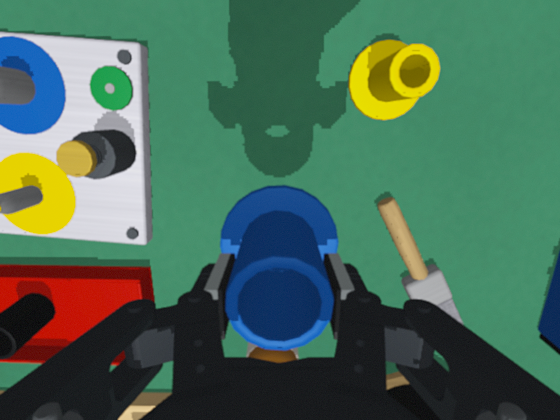

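The sleeve is held upright with its rim around (280,304). I'll check its offset along the tool's x axis from the rim and flange extents.

```bash
cat >> h.py <<'E'
def extents(ci,p,zb,rt,dx=0,dy=0):
    a=np.linspace(0,2*np.pi,180);o=[]
    for r,z in ((35,zb),(35,zb+8),(rt,zb+70)):
        q=proj(ci,np.c_[p[0]+dx+r*np.cos(a),p[1]+dy+r*np.sin(a),np.full(180,z)]);o+=[q[:,0].min(),q[:,0].max(),q[:,1].min(),q[:,1].max()]
    return np.round(o,1).reshape(3,4).tolist()
E
python3 - <<'E'
from h import *
s=monitor.read_state();ci=camera_info("wrist");p=s["position"]
for zb in (-33,-35):
  for dx in (0,-4): print(zb,dx,extents(ci,p,p[2]+zb,22,dx))
im=np.load('pics/w4.npy');m,l,b=blobs(im,*COL["blue"],10000)
i=b[0][0];ys,xs=np.where(l==i);print(ys.min(),ys.max());print([(y,xs[ys==y].min(),xs[ys==y].max()) for y in (200,220,235,290,300,310,330,345)])
E
```

```text
-33 0 [[220.8, 337.0, 185.6, 293.5], [218.4, 339.6, 188.8, 300.6], [223.6, 336.7, 261.0, 358.1]]
-33 -4 [[220.4, 337.4, 178.7, 288.0], [218.0, 340.0, 181.6, 294.9], [223.1, 337.3, 251.0, 350.2]]
-35 0 [[221.3, 336.4, 184.9, 291.8], [219.0, 338.9, 188.0, 298.8], [224.4, 335.8, 258.6, 354.6]]
-35 -4 [[221.0, 336.8, 178.0, 286.3], [218.6, 339.3, 180.8, 293.1], [223.9, 336.3, 248.7, 346.7]]
186 349
[(200, np.int64(240), np.int64(317)), (220, np.int64(226), np.int64(332)), (235, np.int64(222), np.int64(336)), (290, np.int64(226), np.int64(332)), (300, np.int64(225), np.int64(334)), (310, np.int64(225), np.int64(332)), (330, np.int64(236), np.int64(321)), (345, np.int64(257), np.int64(302))]
```

Call:
{"method": "send_rows", "body": {
  "series": [
    [[17, -39, 0], [0, 0, 0], 25],
    [[17, -39, 0], [0, 0, 0], 25],
    [[17, -39, 0], [0, 0, 0], 25],
    [[17, -39, 0], [0, 0, 0], 25],
    [[16, -39, 0], [0, 0, 0], 25],
    [[16, -39, 0], [0, 0, 0], 25],
    [[0, 0, 30], [0, 0, 0], 25],
    [[0, 0, 30], [0, 0, 0], 25]
  ]
}}

```text
clock: 8.85
position: [457.8, 59.5, 112.6]
ee_rot: [0.002, 1.0, 0.001, 0.002]
contact_force: [0.7, -0.2, -2.0]
gripper_width: 42.9
grasp_force: 61.7
```

Call:
{"method": "send_rows", "body": {
  "series": [
    [[0, 0, 0], [0, 0, 0], 25],
    [[0, 0, 0], [0, 0, 0], 25]
  ]
}}

```text
clock: 9.05
position: [458.1, 60.3, 112.3]
ee_rot: [0.0, 1.0, -0.0, -0.0]
contact_force: [-0.3, -0.3, -1.9]
gripper_width: 43.0
grasp_force: 61.7
```

```bash
python3 - <<'E'
from h import *
s=monitor.read_state();print(s["clock"],s["position"].round(1),s["ee_rot"].round(4),s["gripper_width"],s["contact_force"].round(1))
ci,im=snap("wrist","w5")
print(proj(ci,[[458.6,60.7,20],[458.6,60.7,65],[449.8,-38.9,20]]).round(1))
th=np.linspace(0,6.28,100);q=proj(ci,np.c_[458.6+35*np.cos(th),60.7+35*np.sin(th),0*th+20]);print(q.min(0),q.max(0))
sleeve(0,"blue",ci,im);sleeve(0,"yellow",ci,im)
p=s["position"];print(extents(ci,p,p[2]-37,22))
E
```

```text
9.05 [458.1  60.3 112.3] [ 4.e-04  1.e+00 -2.e-04 -2.e-04] 42.96695299151012 [-0.3 -0.3 -1.9]
[[279.8 214.9]
 [280.  235.3]
 [152.2 204.2]]
[235.23883261 170.58408956] [324.38762105 255.88429954]
blue 17666 [279. 255.] [221 161 116 189] z8 [498.5  60.1   8. ]
blue 2062 [147. 289.] [108 271  84  44] z8 [531.7 -57.7   8. ]
yellow 7492 [153. 199.] [ 99 150 106 102] z8 [448.9 -43.    8. ]
[[222.4, 336.3, 184.7, 291.0], [220.1, 338.7, 187.5, 297.7], [224.7, 334.4, 255.1, 350.8]]
```

View pics/w5.png

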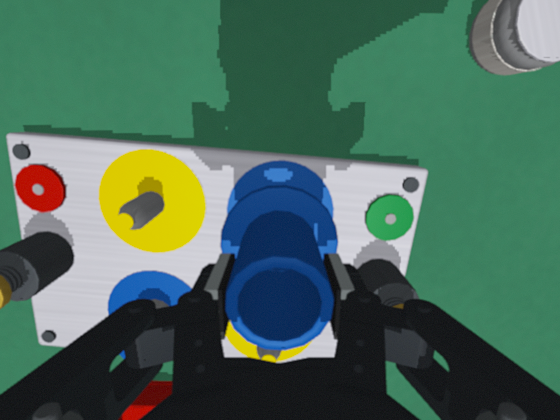

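The foot ring lines up under the held flange to about 2 mm, which is inside the taper's lead-in. I'll push down.

Call:
{"method": "send_rows", "body": {
  "series": [
    [[0, 0, 10], [0, 0, 0], 25],
    [[0, 0, 10], [0, 0, 0], 25],
    [[0, 0, 8], [0, 0, 0], 25],
    [[0, 0, 6], [0, 0, 0], 25],
    [[0, 0, 6], [0, 0, 0], 25],
    [[0, 0, 6], [0, 0, 0], 25]
  ]
}}

```text
clock: 9.7
position: [458.2, 60.3, 65.4]
ee_rot: [0.001, 1.0, -0.0, -0.0]
contact_force: [-0.0, -0.1, -1.7]
gripper_width: 43.2
grasp_force: 61.7
```

Slid on without force; down the rest.

Call:
{"method": "send_rows", "body": {
  "series": [
    [[0, 0, 5], [0, 0, 0], 25],
    [[0, 0, 4], [0, 0, 0], 25],
    [[0, 0, 3], [0, 0, 0], 25],
    [[0, 0, 0], [0, 0, 0], 25],
    [[0, 0, 0], [0, 0, 0], 25]
  ]
}}

```text
clock: 10.2
position: [458.0, 60.2, 55.1]
ee_rot: [0.0, 1.0, -0.0, 0.0]
contact_force: [-4.2, 0.8, 9.2]
gripper_width: 42.9
grasp_force: 62.6
```

Call:
{"method": "send_rows", "body": {
  "series": [
    [[0, 0, 2], [0, 0, 0], 25],
    [[0, 0, 0], [0, 0, 0], 25],
    [[0, 0, 0], [0, 0, 0], 25]
  ]
}}

```text
clock: 10.5
position: [458.0, 60.1, 54.9]
ee_rot: [0.0, 1.0, -0.0, 0.0]
contact_force: [-9.9, -0.6, 24.2]
gripper_width: 43.1
grasp_force: 64.0
```

Call:
{"method": "send_rows", "body": {
  "series": [
    [[0, 0, 0], [0, 0, 0], 60],
    [[0, 0, 0], [0, 0, 0], 75],
    [[0, 0, 0], [0, 0, 0], 85],
    [[0, 0, -40], [0, 0, 0], 85],
    [[0, 0, -50], [0, 0, 0], 85],
    [[0, 0, -50], [0, 0, 0], 85],
    [[5, 45, 0], [0, 0, 0], 85],
    [[5, 45, 0], [0, 0, 0], 85]
  ]
}}

```text
clock: 11.3
position: [449.0, 151.1, 193.8]
ee_rot: [0.002, 1.0, 0.001, 0.002]
contact_force: [1.1, -0.1, -0.7]
gripper_width: 85.0
grasp_force: 0.0
```

Call:
{"method": "send_rows", "body": {
  "series": [
    [[5, 45, 0], [0, 0, 0], 85],
    [[5, 45, 0], [0, 0, 0], 85],
    [[5, 45, 0], [0, 0, 0], 85],
    [[5, 45, 0], [0, 0, 0], 85],
    [[0, 45, 0], [0, 0, 0], 85],
    [[0, 0, 0], [0, 0, 0], 85],
    [[0, 0, 0], [0, 0, 0], 85]
  ]
}}

```text
clock: 12.0
position: [428.0, 376.0, 190.7]
ee_rot: [-0.0, 1.0, -0.001, -0.001]
contact_force: [0.2, 0.0, -1.0]
gripper_width: 85.0
grasp_force: 0.0
```

```bash
cat >> h.py <<'E'
def report(tag,col,guess):
    s=monitor.read_state();p=s["position"];print(s["clock"],p.round(1),s["ee_rot"].round(4),s["contact_force"].round(1),round(s["gripper_width"],1))
    ci,im=snap("wrist",tag); m,l,b=blobs(im,*COL[col],1000)
    # inside of the bore is darker: rim by extents
    for i,a,c,bb in b: print(a,c.round(1),'x',bb[0],bb[0]+bb[2]-1,'y',bb[1],bb[1]+bb[3]-1)
    print('pred',extents(ci,guess,0,19))
    return ci,im
E
python3 - <<'E'
from h import *
report("w6","yellow",(451,393))
ci,im=snap("top","t6")
for k in ("yellow","blue"):
    for i,a,c,bb in blobs(im,*COL[k],300)[2]: print(k,a,c.round(1),bb)
E
```

```text
12.0 [428.  376.  190.7] [-1.e-04  1.e+00 -9.e-04 -7.e-04] [ 0.2  0.  -1. ] 85.0
3449 [296.7 213. ] x 265 328 y 179 250
1803 [ 18.  302.1] x 0 43 y 270 330
pred [[263.1, 326.4, 177.2, 238.1], [262.8, 327.4, 178.5, 240.7], [277.1, 319.7, 209.4, 249.6]]
yellow 5862 [ 29.5 163.5] [  0 114  64 100]
yellow 628 [278.1 207.1] [264 193  29  29]
yellow 650 [311.3 247.3] [297 233  30  30]
yellow 554 [409.2 258.5] [396 246  28  26]
blue 1744 [547.8 171.9] [534 133  26  87]
blue 915 [ 67.6 174.6] [ 41 134  39  86]
blue 474 [314.4 210.6] [301 197  28  28]
blue 464 [274.2 243. ] [260 230  30  28]
```

Call:
{"method": "send_rows", "body": {
  "series": [
    [[-23, 18, 0], [0, 0, 0], 85],
    [[0, 0, 40], [0, 0, 0], 85],
    [[0, 0, 40], [0, 0, 0], 85],
    [[0, 0, 40], [0, 0, 0], 85],
    [[0, 0, 35], [0, 0, 0], 85],
    [[0, 0, 0], [0, 0, 0], 60],
    [[0, 0, 0], [0, 0, 0], 46],
    [[0, 0, 0], [0, 0, 0], 30]
  ]
}}

```text
clock: 12.9
position: [452.8, 394.2, 39.5]
ee_rot: [0.001, 1.0, 0.002, 0.001]
contact_force: [0.2, 1.3, 0.3]
gripper_width: 43.4
grasp_force: 0.0
```

Call:
{"method": "send_rows", "body": {
  "series": [
    [[0, 0, 0], [0, 0, 0], 20],
    [[0, 0, 0], [0, 0, 0], 20],
    [[0, 0, 0], [0, 0, 0], 20],
    [[0, 0, 0], [0, 0, 0], 20],
    [[0, 0, -30], [0, 0, 0], 20],
    [[0, 0, -40], [0, 0, 0], 20],
    [[0, 0, -40], [0, 0, 0], 20],
    [[0, 0, -30], [0, 0, 0], 20]
  ]
}}

```text
clock: 13.7
position: [451.6, 393.5, 180.0]
ee_rot: [0.001, 1.0, 0.001, 0.001]
contact_force: [0.9, 1.4, -2.5]
gripper_width: 35.6
grasp_force: 60.6
```

```bash
cat >> h.py <<'E'
def held(tag,col,rt,zb=-37):
    s=monitor.read_state();p=s["position"];print(s["clock"],p.round(1),s["ee_rot"].round(4),s["contact_force"].round(1),round(s["gripper_width"],1))
    ci,im=snap("wrist",tag);m,l,b=blobs(im,*COL[col],5000)
    for i,a,c,bb in b: print(a,c.round(1),'x',bb[0],bb[0]+bb[2]-1,'y',bb[1],bb[1]+bb[3]-1)
    for dx in (0,-4): print(dx,extents(ci,p,p[2]+zb,rt,dx))
E
python3 -c "
from h import *
held('w7','yellow',19)"
```

```text
13.7 [451.6 393.5 180. ] [6.0e-04 1.0e+00 1.3e-03 8.0e-04] [ 0.9  1.4 -2.5] 35.6
12930 [278.9 258.1] x 222 336 y 185 338
0 [[222.2, 336.1, 184.6, 290.8], [219.9, 338.5, 187.5, 297.6], [232.4, 327.1, 262.5, 345.0]]
-4 [[221.9, 336.4, 177.8, 285.3], [219.5, 338.8, 180.4, 291.9], [231.9, 327.6, 252.9, 337.0]]
```

Call:
{"method": "send_rows", "body": {
  "series": [
    [[-13, -43, 0], [0, 0, 0], 20],
    [[-13, -43, 0], [0, 0, 0], 20],
    [[-13, -43, 0], [0, 0, 0], 20],
    [[-13, -43, 0], [0, 0, 0], 20],
    [[-13, -43, 0], [0, 0, 0], 20],
    [[-13, -43, 0], [0, 0, 0], 20],
    [[-14, -42, 0], [0, 0, 0], 20],
    [[-14, -41, 0], [0, 0, 0], 20]
  ]
}}

```text
clock: 14.55
position: [556.7, 50.3, 177.0]
ee_rot: [0.001, 1.0, 0.0, -0.0]
contact_force: [1.2, 1.3, -2.4]
gripper_width: 35.5
grasp_force: 60.8
```

Call:
{"method": "send_rows", "body": {
  "series": [
    [[0, 0, 30], [0, 0, 0], 20],
    [[0, 0, 30], [0, 0, 0], 20],
    [[0, 0, 0], [0, 0, 0], 20],
    [[0, 0, 0], [0, 0, 0], 20]
  ]
}}

```text
clock: 14.95
position: [557.0, 52.1, 117.2]
ee_rot: [0.0, 1.0, -0.0, -0.0]
contact_force: [1.0, 0.0, -1.7]
gripper_width: 35.4
grasp_force: 60.9
```

```bash
python3 - <<'E'
from h import *
held('w8','yellow',19,-39)
ci=camera_info("wrist");th=np.linspace(0,6.28,100)
q=proj(ci,np.c_[558+42*np.cos(th),52+42*np.sin(th),0*th+20]);print(q.min(0),q.max(0))
E
```

```text
14.95 [557.   52.1 117.2] [ 4.e-04  1.e+00 -3.e-04 -3.e-04] [ 1.   0.  -1.7] 35.4
10417 [151.5  63. ] x 92 209 y 0 126
15092 [278.9 246.4] x 223 335 y 161 337
0 [[223.0, 335.7, 184.0, 289.3], [220.7, 338.0, 186.8, 296.0], [232.9, 326.2, 260.0, 341.6]]
-4 [[222.7, 336.0, 177.3, 283.9], [220.3, 338.4, 179.8, 290.3], [232.4, 326.6, 250.5, 333.7]]
[226.18083932 159.48891643] [330.8058399 259.8516913]
```

View pics/w8.png

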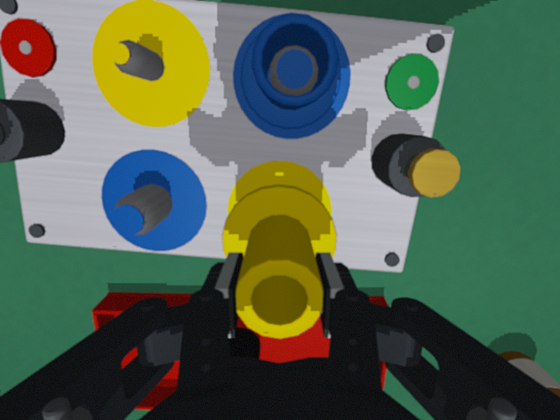

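The blue sleeve sits home around its post at (292,75). The yellow flange lines up with its foot ring, with only a 2 mm trim needed. I'll lower it.

Call:
{"method": "send_rows", "body": {
  "series": [
    [[-2, 0, 10], [0, 0, 0], 20],
    [[0, 0, 8], [0, 0, 0], 20],
    [[0, 0, 6], [0, 0, 0], 20],
    [[0, 0, 6], [0, 0, 0], 20],
    [[0, 0, 6], [0, 0, 0], 20],
    [[0, 0, 6], [0, 0, 0], 20],
    [[0, 0, 6], [0, 0, 0], 20]
  ]
}}

```text
clock: 15.7
position: [559.0, 52.1, 68.4]
ee_rot: [0.001, 1.0, -0.0, -0.0]
contact_force: [-0.4, -0.5, -1.0]
gripper_width: 35.2
grasp_force: 60.9
```

Call:
{"method": "send_rows", "body": {
  "series": [
    [[0, 0, 4], [0, 0, 0], 20],
    [[0, 0, 4], [0, 0, 0], 20],
    [[0, 0, 3], [0, 0, 0], 20],
    [[0, 0, 0], [0, 0, 0], 20],
    [[0, 0, 0], [0, 0, 0], 20]
  ]
}}

```text
clock: 16.2
position: [558.9, 52.1, 59.8]
ee_rot: [0.0, 1.0, -0.0, 0.0]
contact_force: [-4.8, 0.6, 10.3]
gripper_width: 35.5
grasp_force: 62.2
```

Call:
{"method": "send_rows", "body": {
  "series": [
    [[0, 0, 2], [0, 0, 0], 20],
    [[0, 0, 0], [0, 0, 0], 20],
    [[0, 0, 0], [0, 0, 0], 60],
    [[0, 0, 0], [0, 0, 0], 75],
    [[0, 0, 0], [0, 0, 0], 85],
    [[0, 0, -40], [0, 0, 0], 85],
    [[0, 0, -50], [0, 0, 0], 85],
    [[0, 0, -45], [0, 0, 0], 85]
  ]
}}

```text
clock: 17.0
position: [559.3, 52.0, 192.3]
ee_rot: [0.0, 1.0, -0.0, -0.0]
contact_force: [1.0, 1.1, 0.4]
gripper_width: 85.4
grasp_force: 0.0
```

Call:
{"method": "send_rows", "body": {
  "series": [
    [[20, -42, 0], [0, 0, 0], 85],
    [[20, -42, 0], [0, 0, 0], 85],
    [[20, -42, 0], [0, 0, 0], 85],
    [[20, -42, 0], [0, 0, 0], 85],
    [[20, -42, 0], [0, 0, 0], 85],
    [[20, -42, 0], [0, 0, 0], 85],
    [[20, -42, 0], [0, 0, 0], 85],
    [[20, -42, 0], [0, 0, 0], 85]
  ]
}}

```text
clock: 17.8
position: [397.8, -285.3, 190.8]
ee_rot: [0.0, 1.0, -0.0, 0.0]
contact_force: [0.9, -0.9, 0.4]
gripper_width: 84.8
grasp_force: 0.0
```

Call:
{"method": "send_rows", "body": {
  "series": [
    [[0, 0, 0], [0, 0, 0], 85],
    [[0, 0, 0], [0, 0, 0], 85]
  ]
}}

```text
clock: 18.0
position: [398.1, -284.6, 190.5]
ee_rot: [0.002, 1.0, 0.0, -0.0]
contact_force: [0.7, 0.6, -0.8]
gripper_width: 85.1
grasp_force: 0.0
```

```bash
python3 -c "
from h import *
report('w9','yellow',(424,-305))"
```

```text
18.0 [ 398.1 -284.6  190.5] [ 2.e-03  1.e+00  1.e-04 -2.e-04] [ 0.7  0.6 -0.8] 85.1
3453 [259.1 213.3] x 228 291 y 180 250
3410 [503.9 234.2] x 469 544 y 201 271
1331 [546.5 323.7] x 527 559 y 294 351
pred [[229.2, 292.4, 179.8, 240.4], [228.1, 292.7, 181.2, 243.1], [235.2, 277.7, 212.6, 252.5]]
```

View pics/w9.png

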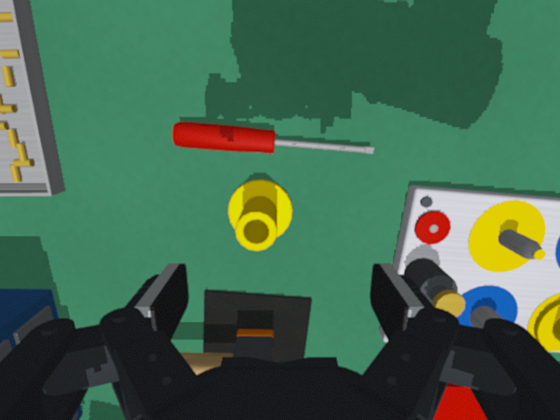

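The yellow sleeve is at (260,215) px, within 2 mm of the estimate. I'll take it.

Call:
{"method": "send_rows", "body": {
  "series": [
    [[-25, -21, 0], [0, 0, 0], 85],
    [[0, 0, 40], [0, 0, 0], 85],
    [[0, 0, 40], [0, 0, 0], 85],
    [[0, 0, 40], [0, 0, 0], 85],
    [[0, 0, 35], [0, 0, 0], 85],
    [[0, 0, 0], [0, 0, 0], 60],
    [[0, 0, 0], [0, 0, 0], 46],
    [[0, 0, 0], [0, 0, 0], 30]
  ]
}}

```text
clock: 18.85
position: [425.7, -304.7, 37.9]
ee_rot: [-0.0, 1.0, -0.001, 0.002]
contact_force: [0.5, -0.5, 0.9]
gripper_width: 43.4
grasp_force: 0.0
```

Call:
{"method": "send_rows", "body": {
  "series": [
    [[0, 0, 0], [0, 0, 0], 20],
    [[0, 0, 0], [0, 0, 0], 20],
    [[0, 0, 0], [0, 0, 0], 20],
    [[0, 0, 0], [0, 0, 0], 20],
    [[0, 0, -30], [0, 0, 0], 20],
    [[0, 0, -40], [0, 0, 0], 20],
    [[0, 0, -40], [0, 0, 0], 20],
    [[0, 0, -30], [0, 0, 0], 20]
  ]
}}

```text
clock: 19.65
position: [423.8, -304.8, 179.0]
ee_rot: [0.001, 1.0, -0.0, 0.002]
contact_force: [1.2, -1.6, -2.6]
gripper_width: 37.4
grasp_force: 60.9
```

Call:
{"method": "send_rows", "body": {
  "series": [
    [[-3, 38, 0], [0, 0, 0], 20],
    [[-4, 38, 0], [0, 0, 0], 20],
    [[-4, 38, 0], [0, 0, 0], 20],
    [[-4, 38, 0], [0, 0, 0], 20],
    [[-4, 38, 0], [0, 0, 0], 20],
    [[-4, 38, 0], [0, 0, 0], 20],
    [[-3, 39, 0], [0, 0, 0], 20],
    [[0, 0, 30], [0, 0, 0], 20]
  ]
}}

```text
clock: 20.45
position: [453.7, -33.8, 149.7]
ee_rot: [-0.002, 1.0, 0.001, 0.006]
contact_force: [1.2, -0.8, -1.9]
gripper_width: 36.9
grasp_force: 61.1
```

Call:
{"method": "send_rows", "body": {
  "series": [
    [[0, 0, 30], [0, 0, 0], 20],
    [[0, 0, 0], [0, 0, 0], 20],
    [[0, 0, 0], [0, 0, 0], 20]
  ]
}}

```text
clock: 20.75
position: [450.0, -38.0, 116.5]
ee_rot: [0.001, 1.0, -0.0, -0.0]
contact_force: [0.5, 1.3, -1.0]
gripper_width: 37.1
grasp_force: 61.1
```

```bash
python3 - <<'E'
from h import *
held('w10','yellow',19,-39)
ci=camera_info("wrist");th=np.linspace(0,6.28,100)
q=proj(ci,np.c_[449.5+42*np.cos(th),-39+42*np.sin(th),0*th+20]);print(q.min(0),q.max(0))
E
```

```text
20.75 [450.  -38.  116.5] [ 5.e-04  1.e+00 -2.e-04 -1.e-04] [ 0.5  1.3 -1. ] 37.1
15266 [278.7 244.4] x 222 336 y 159 335
0 [[223.0, 335.7, 184.0, 289.4], [220.7, 338.0, 186.8, 296.0], [232.9, 326.2, 260.1, 341.7]]
-4 [[222.7, 336.0, 177.3, 283.9], [220.3, 338.4, 179.8, 290.4], [232.4, 326.6, 250.6, 333.8]]
[225.19099115 157.74364112] [330.39159221 258.78623107]
```

View pics/w10.png

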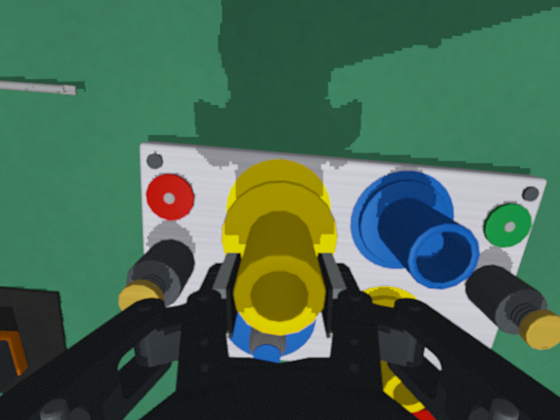

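The yellow ring at (278,160) sits under the flange. I'll trim 2 mm and lower it.

Call:
{"method": "send_rows", "body": {
  "series": [
    [[-2, -1, 10], [0, 0, 0], 20],
    [[0, 0, 8], [0, 0, 0], 20],
    [[0, 0, 6], [0, 0, 0], 20],
    [[0, 0, 6], [0, 0, 0], 20],
    [[0, 0, 6], [0, 0, 0], 20],
    [[0, 0, 6], [0, 0, 0], 20],
    [[0, 0, 6], [0, 0, 0], 20]
  ]
}}

```text
clock: 21.5
position: [452.0, -38.7, 67.4]
ee_rot: [0.001, 1.0, -0.0, -0.0]
contact_force: [0.8, 0.2, -1.8]
gripper_width: 37.4
grasp_force: 61.1
```

Call:
{"method": "send_rows", "body": {
  "series": [
    [[0, 0, 4], [0, 0, 0], 20],
    [[0, 0, 4], [0, 0, 0], 20],
    [[0, 0, 3], [0, 0, 0], 20],
    [[0, 0, 0], [0, 0, 0], 20],
    [[0, 0, 0], [0, 0, 0], 20]
  ]
}}

```text
clock: 22.0
position: [451.8, -38.8, 58.3]
ee_rot: [0.0, 1.0, -0.0, -0.0]
contact_force: [-5.3, 1.1, 12.5]
gripper_width: 37.3
grasp_force: 62.3
```

Call:
{"method": "send_rows", "body": {
  "series": [
    [[0, 0, 2], [0, 0, 0], 20],
    [[0, 0, 0], [0, 0, 0], 20],
    [[0, 0, 0], [0, 0, 0], 60],
    [[0, 0, 0], [0, 0, 0], 75],
    [[0, 0, 0], [0, 0, 0], 85],
    [[0, 0, -50], [0, 0, 0], 85],
    [[0, 0, -50], [0, 0, 0], 85],
    [[0, 0, -50], [0, 0, 0], 85]
  ]
}}

```text
clock: 22.8
position: [451.7, -38.9, 206.2]
ee_rot: [0.001, 1.0, -0.0, -0.001]
contact_force: [1.6, 0.9, -0.1]
gripper_width: 85.0
grasp_force: 0.0
```

Call:
{"method": "send_rows", "body": {
  "series": [
    [[-24, -40, -5], [0, 0, 0], 85],
    [[-24, -40, -5], [0, 0, 0], 85],
    [[-24, -40, -5], [0, 0, 0], 85],
    [[-24, -40, -5], [0, 0, 0], 85],
    [[-24, -40, 0], [0, 0, 0], 85],
    [[-26, -41, 0], [0, 0, 0], 85],
    [[0, 0, 0], [0, 0, -0.14], 85],
    [[0, 0, 0], [0, 0, -0.14], 85]
  ]
}}

```text
clock: 23.6
position: [597.8, -281.5, 222.4]
ee_rot: [-0.141, 0.99, 0.001, -0.002]
contact_force: [-0.2, 0.9, 0.2]
gripper_width: 84.8
grasp_force: 0.0
```

Call:
{"method": "send_rows", "body": {
  "series": [
    [[0, 0, 0], [0, 0, -0.14], 85],
    [[0, 0, 0], [0, 0, -0.14], 85],
    [[0, 0, 0], [0, 0, -0.14], 85],
    [[0, 0, 0], [0, 0, -0.14], 85],
    [[0, 0, 0], [0, 0, -0.14], 85],
    [[0, 0, 0], [0, 0, -0.14], 85],
    [[0, 0, 0], [0, 0, -0.14], 85],
    [[0, 0, 0], [0, 0, -0.14], 85]
  ]
}}

```text
clock: 24.4
position: [597.6, -280.0, 223.9]
ee_rot: [-0.646, 0.763, 0.001, -0.0]
contact_force: [-0.0, -0.3, -0.1]
gripper_width: 84.9
grasp_force: 0.0
```

Call:
{"method": "send_rows", "body": {
  "series": [
    [[0, 0, 0], [0, 0, -0.14], 85],
    [[0, 0, 0], [0, 0, -0.03], 85],
    [[0, 0, 0], [0, 0, 0], 85]
  ]
}}

```text
clock: 24.7
position: [597.6, -279.9, 224.0]
ee_rot: [-0.706, 0.708, 0.001, -0.0]
contact_force: [-0.5, 0.3, -0.5]
gripper_width: 85.1
grasp_force: 0.0
```

```bash
python3 - <<'E'
from h import *
s=monitor.read_state();print(s["clock"],s["position"].round(1),s["ee_rot"].round(4),s["joints"].round(2))
ci,im=snap("wrist","w11")
for i,a,c,bb in blobs(im,*COL["orange"],150)[2]: print(a,c.round(1),bb,onz(ci,c,84)[0].round(1))
ci,im=snap("top","t11")
for k in ("orange","yellow","blue"):
  for i,a,c,bb in blobs(im,*COL[k],60)[2]: print(k,a,c.round(1),bb,onz(ci,c,84)[0].round(1))
E
```

```text
24.7 [ 597.6 -279.9  224. ] [-7.063e-01  7.079e-01  6.000e-04 -3.000e-04] [-0.19  0.45  0.09 -0.   -1.21  0.19]
711 [286.6 165.9] [256 136  50  50] [ 590.4 -311.2   84. ]
orange 217 [417.1 189.8] [410 182  17  17] [ 597.8 -309.9   84. ]
yellow 5843 [ 29.5 163.4] [  0 114  64 100] [651.5 698.9  84. ]
yellow 646 [278.  207.2] [264 193  29  29] [546.1  53.8  84. ]
yellow 81 [243.7 218.7] [239 214  10  10] [514.7 142.1  84. ]
yellow 651 [311.1 247.4] [297 233  30  30] [442.9 -32.4  84. ]
yellow 96 [ 41.7 284.8] [ 35 278  15  16] [341.9 638.1  84. ]
blue 1666 [547.7 171.3] [534 133  26  85] [ 652.1 -652.2   84. ]
blue 1079 [ 67.2 182. ] [ 42 134  38  90] [604.  599.3  84. ]
blue 481 [314.4 210.8] [301 197  28  29] [538.1 -40.8  84. ]
blue 247 [ 19.2 218. ] [  0 214  45   9] [508.6 710.1  84. ]
blue 481 [274.1 243.3] [260 230  29  28] [452.   62.6  84. ]
```

View pics/w11.png

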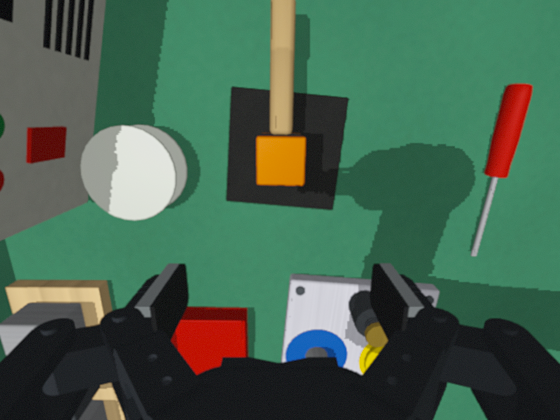

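The orange face spans (256–305, 136–185) px, the handle runs up the image from (282,133) to (283,0), and the mat's corners are at (232,87), (348,98), (334,209) and (227,200).

```bash
python3 - <<'E'
from h import *
ci=camera_info("wrist")
q=onz(ci,[(256.5,136.5),(304,136),(305,185),(257.5,186)],84)[:,:2];print(q.round(1).tolist(),q.mean(0).round(1))
m=onz(ci,[(232,87),(348,98),(334,209),(227,200)],4)[:,:2];print('mat',m.round(1).tolist(),m.mean(0).round(1))
im=np.load('pics/w11.npy');hsv=cv2.cvtColor(im,cv2.COLOR_RGB2HSV)
g=cv2.inRange(hsv,np.array((8,60,120)),np.array((24,190,255)))
for y in (40,80,120):
    xs=np.where(g[y,240:330])[0]+240;print(y,xs.min(),xs.max(),onz(ci,[((xs.min()+xs.max())/2,y)],57)[0].round(1))
E
```

```text
[[617.0, -337.2], [575.2, -337.5], [573.4, -293.5], [617.1, -292.7]] [ 595.7 -315.2]
mat [[647.9, -385.6], [521.3, -374.0], [530.8, -247.3], [659.5, -259.0]] [ 589.9 -316.5]
40 271 293 [ 594.2 -420.1   57. ]
80 271 292 [ 594.7 -386.6   57. ]
120 270 291 [ 595.7 -351.1   57. ]
```

Call:
{"method": "send_rows", "body": {
  "series": [
    [[35, 1, 0], [0, 0, 0], 85],
    [[0, 0, 45], [0, 0, 0], 85],
    [[0, 0, 45], [0, 0, 0], 85],
    [[0, 0, 45], [0, 0, 0], 85],
    [[0, 0, 41], [0, 0, 0], 85],
    [[0, 0, 0], [0, 0, 0], 60],
    [[0, 0, 0], [0, 0, 0], 46],
    [[0, 0, 0], [0, 0, 0], 30]
  ]
}}

```text
clock: 25.6
position: [598.0, -315.6, 52.0]
ee_rot: [-0.707, 0.708, -0.002, 0.0]
contact_force: [0.4, 0.4, 2.1]
gripper_width: 43.5
grasp_force: 36.9
```

Call:
{"method": "send_rows", "body": {
  "series": [
    [[0, 0, 0], [0, 0, 0], 25],
    [[0, 0, 0], [0, 0, 0], 25],
    [[0, 0, 0], [0, 0, 0], 25],
    [[0, 0, 0], [0, 0, 0], 25],
    [[0, 0, -30], [0, 0, 0], 25],
    [[0, 0, -40], [0, 0, 0], 25],
    [[0, 0, -40], [0, 0, 0], 25],
    [[0, 0, -30], [0, 0, 0], 25]
  ]
}}

```text
clock: 26.4
position: [596.9, -314.6, 191.2]
ee_rot: [-0.706, 0.708, -0.001, 0.001]
contact_force: [0.7, -0.2, -4.1]
gripper_width: 42.9
grasp_force: 63.0
```

```bash
python3 - <<'E'
from h import *
s=monitor.read_state();print(s["clock"],s["position"].round(1),s["ee_rot"].round(4),s["contact_force"].round(1),s["wrist_torque"].round(2),s["gripper_width"])
snap("wrist","w12");ci,im=snap("scene","s12")
sub=np.hstack([cv2.resize(np.load("pics/w12.npy"),(400,300)),cv2.resize(im[150:360,60:340],(400,300))]);cv2.imwrite("pics/c12.png",sub[:,:,::-1])
E
```

```text
26.4 [ 596.9 -314.6  191.2] [-0.7064  0.7079 -0.0008  0.0009] [ 0.7 -0.2 -4.1] [-0.02 -0.11  0.04] 42.899256320805506
```

View pics/c12.png

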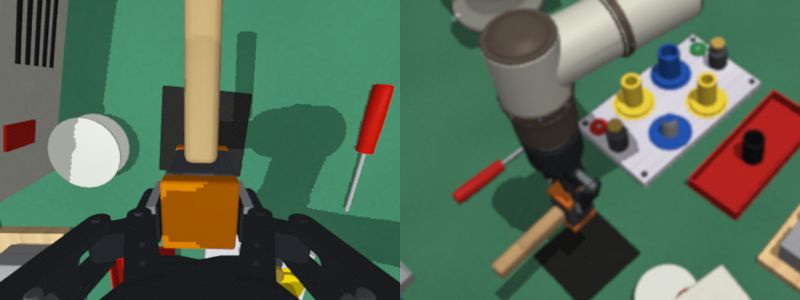

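The mallet is held level by its head. All three sleeves sit on their posts, the worn one is in the tray, and both pins are up. I'll carry it to the green pin at (515,142).

Call:
{"method": "send_rows", "body": {
  "series": [
    [[-40, 8, 0], [0, 0, 0], 25],
    [[-40, 8, 0], [0, 0, 0], 25],
    [[-40, 8, 0], [0, 0, 0], 25],
    [[-40, 8, 0], [0, 0, 0], 25],
    [[-40, 8, 0], [0, 0, 0], 25],
    [[-40, 8, 0], [0, 0, 0], 25],
    [[-40, 8, 0], [0, 0, 0], 25],
    [[-40, 8, 0], [0, 0, 0], 25]
  ]
}}

```text
clock: 27.3
position: [531.1, 6.8, 186.8]
ee_rot: [-0.706, 0.708, 0.001, -0.001]
contact_force: [1.0, 0.2, -4.9]
gripper_width: 43.2
grasp_force: 62.9
```

Call:
{"method": "send_rows", "body": {
  "series": [
    [[-40, 8, 0], [0, 0, 0], 25],
    [[-40, 8, 0], [0, 0, 0], 25],
    [[-40, 1, 0], [0, 0, 0], 25],
    [[-16, 0, 0], [0, 0, 0], 25],
    [[0, 0, 15], [0, 0, 0], 25],
    [[0, 0, 15], [0, 0, 0], 25],
    [[0, 0, 0], [0, 0, 0], 25],
    [[0, 0, 0], [0, 0, 0], 25]
  ]
}}

```text
clock: 28.1
position: [516.0, 140.7, 158.1]
ee_rot: [-0.706, 0.708, 0.0, -0.001]
contact_force: [0.1, 0.2, -3.8]
gripper_width: 43.2
grasp_force: 62.8
```

```bash
python3 - <<'E'
from h import *
s=monitor.read_state();print(s["clock"],s["position"].round(1),s["ee_rot"].round(4),s["contact_force"].round(1),s["wrist_torque"].round(2),s["gripper_width"])
ci,im=snap("scene","s13");snap("wrist","w13")
print(proj(ci,[[515.5,141.5,85]]).round())
sub=np.hstack([cv2.resize(np.load("pics/w13.npy"),(400,300)),cv2.resize(im[120:270,180:380],(400,300))]);cv2.imwrite("pics/c13.png",sub[:,:,::-1])
E
```

```text
28.1 [516.  140.7 158.1] [-7.063e-01  7.080e-01  3.000e-04 -1.100e-03] [ 0.1  0.2 -3.8] [ 0.03 -0.09  0.05] 43.21533343556205
[[282. 179.]]
```

View pics/c13.png

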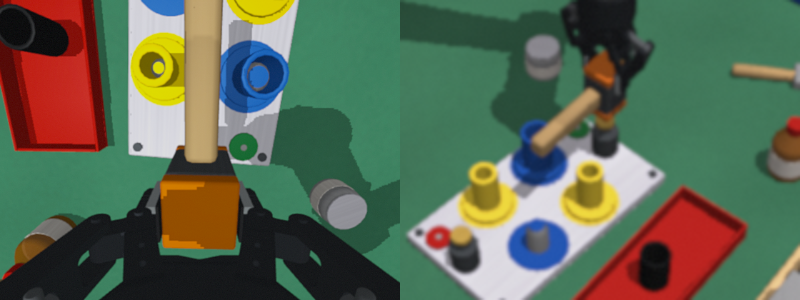

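The mallet head is over the green pin, and its handle clears both sleeves. I'll press down in steps.

Call:
{"method": "send_rows", "body": {
  "series": [
    [[0, 0, 8], [0, 0, 0], 25],
    [[0, 0, 8], [0, 0, 0], 25],
    [[0, 0, 6], [0, 0, 0], 25],
    [[0, 0, 4], [0, 0, 0], 25],
    [[0, 0, 4], [0, 0, 0], 25],
    [[0, 0, 0], [0, 0, 0], 25]
  ]
}}

```text
clock: 28.8
position: [516.4, 141.2, 128.6]
ee_rot: [-0.706, 0.708, 0.0, -0.0]
contact_force: [0.6, 0.2, -4.6]
gripper_width: 43.0
grasp_force: 63.2
```

Call:
{"method": "send_rows", "body": {
  "series": [
    [[0, 0, 4], [0, 0, 0], 25],
    [[0, 0, 3], [0, 0, 0], 25],
    [[0, 0, 0], [0, 0, 0], 25],
    [[0, 0, 0], [0, 0, 0], 25]
  ]
}}

```text
clock: 29.2
position: [516.8, 141.4, 122.0]
ee_rot: [-0.706, 0.708, -0.0, 0.0]
contact_force: [-0.5, -0.6, -0.9]
gripper_width: 43.0
grasp_force: 63.4
```

Call:
{"method": "send_rows", "body": {
  "series": [
    [[0, 0, 4], [0, 0, 0], 25],
    [[0, 0, 3], [0, 0, 0], 25],
    [[0, 0, 0], [0, 0, 0], 25],
    [[0, 0, 0], [0, 0, 0], 25]
  ]
}}

```text
clock: 29.6
position: [516.9, 141.4, 117.6]
ee_rot: [-0.707, 0.707, -0.001, 0.001]
contact_force: [-7.1, -0.6, 15.2]
gripper_width: 43.1
grasp_force: 65.6
```

Call:
{"method": "send_rows", "body": {
  "series": [
    [[0, 0, 4], [0, 0, 0], 25],
    [[0, 0, 0], [0, 0, 0], 25],
    [[0, 0, 0], [0, 0, 0], 25]
  ]
}}

```text
clock: 29.9
position: [517.0, 141.4, 117.4]
ee_rot: [0.707, -0.707, 0.001, -0.001]
contact_force: [-14.9, -0.3, 35.9]
gripper_width: 43.7
grasp_force: 68.5
```

The pin hit a hard stop at TCP 117.5, which puts the mallet face at 70: fully down. I'll lift and take the mallet back to the mat.

Call:
{"method": "send_rows", "body": {
  "series": [
    [[0, 0, -35], [0, 0, 0], 25],
    [[0, 0, -40], [0, 0, 0], 25],
    [[40, -7, 0], [0, 0, 0], 25],
    [[40, -7, 0], [0, 0, 0], 25],
    [[40, -7, 0], [0, 0, 0], 25],
    [[40, -7, 0], [0, 0, 0], 25],
    [[40, -7, 0], [0, 0, 0], 25],
    [[40, -7, 0], [0, 0, 0], 25]
  ]
}}

```text
clock: 30.7
position: [557.9, -100.2, 184.6]
ee_rot: [-0.706, 0.708, 0.001, -0.0]
contact_force: [1.2, -0.3, -3.8]
gripper_width: 42.8
grasp_force: 63.6
```

Call:
{"method": "send_rows", "body": {
  "series": [
    [[40, -7, 0], [0, 0, 0], 25],
    [[40, -7, 0], [0, 0, 0], 25],
    [[40, -7, 0], [0, 0, 0], 25],
    [[40, -7, 0], [0, 0, 0], 25],
    [[40, -5, 0], [0, 0, 0], 25],
    [[17, 0, 0], [0, 0, 0], 25],
    [[0, 0, 0], [0, 0, 0], 25],
    [[0, 0, 0], [0, 0, 0], 25]
  ]
}}

```text
clock: 31.5
position: [590.1, -315.6, 184.3]
ee_rot: [-0.706, 0.708, 0.001, -0.0]
contact_force: [0.1, 0.9, -5.0]
gripper_width: 43.4
grasp_force: 63.6
```

Over the mat centre. Lower 132 mm in all.

Call:
{"method": "send_rows", "body": {
  "series": [
    [[0, 0, 40], [0, 0, 0], 25],
    [[0, 0, 40], [0, 0, 0], 25],
    [[0, 0, 30], [0, 0, 0], 25],
    [[0, 0, 12], [0, 0, 0], 25],
    [[0, 0, 6], [0, 0, 0], 25],
    [[0, 0, 3], [0, 0, 0], 25],
    [[0, 0, 0], [0, 0, 0], 25],
    [[0, 0, 0], [0, 0, 0], 25]
  ]
}}

```text
clock: 32.3
position: [591.7, -316.2, 56.7]
ee_rot: [-0.707, 0.708, -0.001, 0.001]
contact_force: [0.2, 0.1, -4.8]
gripper_width: 43.3
grasp_force: 63.5
```

Call:
{"method": "send_rows", "body": {
  "series": [
    [[0, 0, 4], [0, 0, 0], 25],
    [[0, 0, 2], [0, 0, 0], 25],
    [[0, 0, 0], [0, 0, 0], 25],
    [[0, 0, 0], [0, 0, 0], 25]
  ]
}}

```text
clock: 32.7
position: [591.8, -316.4, 52.1]
ee_rot: [-0.707, 0.707, -0.002, 0.001]
contact_force: [-2.7, 2.5, 5.9]
gripper_width: 43.5
grasp_force: 64.3
```

Touching down. Release, clear, look.

Call:
{"method": "send_rows", "body": {
  "series": [
    [[0, 0, 0], [0, 0, 0], 50],
    [[0, 0, 0], [0, 0, 0], 65],
    [[0, 0, 0], [0, 0, 0], 85],
    [[0, 0, 0], [0, 0, 0], 85],
    [[0, 0, -30], [0, 0, 0], 85],
    [[0, 0, -50], [0, 0, 0], 85],
    [[0, 0, -50], [0, 0, 0], 85],
    [[-40, 0, -30], [0, 0, 0], 85]
  ]
}}

```text
clock: 33.5
position: [592.0, -279.4, 213.3]
ee_rot: [-0.705, 0.709, -0.003, 0.001]
contact_force: [0.4, 0.9, -0.1]
gripper_width: 85.2
grasp_force: 0.0
```

Call:
{"method": "send_rows", "body": {
  "series": [
    [[0, 0, 0], [0, 0, 0], 85],
    [[0, 0, 0], [0, 0, 0], 85],
    [[0, 0, 0], [0, 0, 0], 85]
  ]
}}

```text
clock: 33.8
position: [589.9, -275.9, 207.2]
ee_rot: [-0.706, 0.708, 0.001, -0.001]
contact_force: [-0.1, -0.6, -0.1]
gripper_width: 84.7
grasp_force: 0.0
```

```bash
python3 - <<'E'
from h import *
s=monitor.read_state();print(s["clock"],s["position"].round(1),s["contact_force"].round(1))
ci,im=snap("scene","s14");_,w=snap("wrist","w14");_,t=snap("top","t14")
a=cv2.resize(w,(400,300));b=cv2.resize(im[150:330,100:340],(400,300));c=cv2.resize(t[110:290,120:480],(800,300))
cv2.imwrite("pics/c14.png",np.vstack([np.hstack([a,b]),c])[:,:,::-1])
E
```

```text
33.8 [ 589.9 -275.9  207.2] [-0.1 -0.6 -0.1]
```

View pics/c14.png

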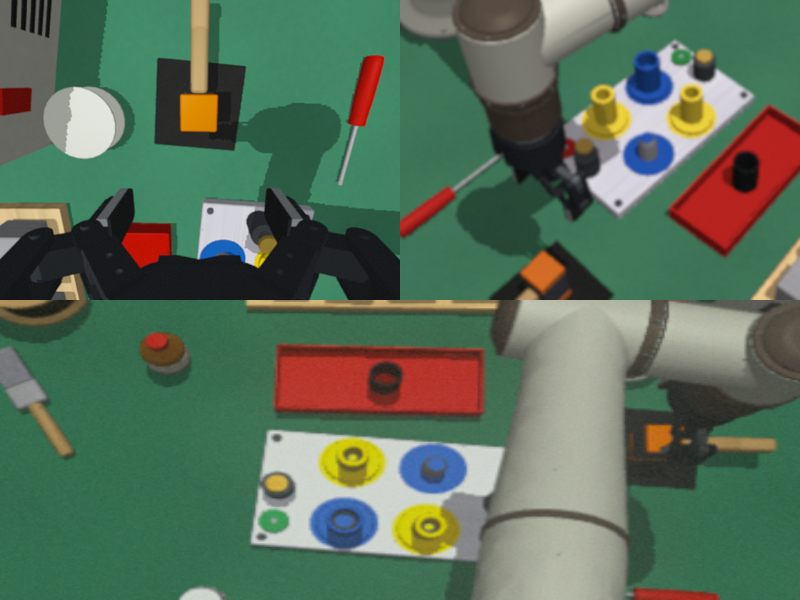

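The combined view shows the mallet upright in the middle of the mat and the worn sleeve in the tray. The three sleeves are home, the green-tagged pin is down and the red-tagged one is up. I'm handing the job in.

```bash
python3 -c "
from bench import job_done
print(job_done())"
```

```text
the job is handed in; nothing more can be done
None
```

The job is handed in, with no verdict returned: the worn sleeve is in the scrap tray, the one blue and two yellow sleeves are home on their posts, the green-tagged pin is fully down with the red-tagged one still up, and the mallet is upright on its mat.

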